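Slide the slate coaster out over the edge of the serving stand

TASK

On the wooden serving stand, push the dark slate coaster with the fingertips toward the stand's long edge nearest the robot, until about 3 cm of the coaster sticks out over that edge, square to it, so that it can be taken by its rim later. Only slide it: it must not be lifted or knocked off, and the cork coaster, the cup and the salt shaker are to stay where they are.

Things in the scene. Friction and masses are not known exactly. Their poses are not given: they have to be found in the camera images.
- serving_stand: Fixed serving stand: brown wooden top 180 mm (its x) by 260 mm (its y), 16 mm thick, on a dark turned foot 100 mm wide in the middle. Origin: centre of the foot's underside, on the worktop; z up. Upper face flat at z = 62 mm. The long edge nearest the robot is at x = -90 mm in its own frame (-x points roughly to the robot), the other at +90 mm, the short edges at y = +-130 mm.
- slate_coaster: Loose square slate coaster, dark grey, almost black, 96 x 96 x 10 mm, 0.1 to 0.2 kg, edges rounded 2 mm, flat on either half of the stand's top (place swapped with the cork one at random), turned up to 0.2 rad from square to the stand. Origin: centre of its underside; x, y along its sides, z up. Slides with ordinary friction, stays where left.
- cork_coaster: Bystander: loose pale wooden square coaster with a round cork inlay, 96 x 96 x 10 mm, on the other half of the stand's top, about 130 mm from the slate one along the stand's y. Origin: centre of its underside, z up.
- espresso_cup: Bystander: loose white espresso cup with a terracotta-red inside, 62 x 87 mm with the handle and 51 mm high, standing on the worktop to the right of the stand. Origin: centre of the underside of its bounding box.
- salt_shaker: Bystander: loose clear salt shaker with a grey cap, 44 x 44 x 90 mm, standing on the worktop to the right of the cup. Origin: centre of its underside.

How it is judged:
By the outcome, as a careful person would: the job done as asked, in the order asked, and still so for the second after the job is handed in, with the robot touching nothing.
It also fails if it takes over 48 s, if anything falls off the work surface, if the arm or the gripper's body presses on something with over 40 N, if the wrist force passes 120 N, or if a joint passes its speed limit or range.

ROBOT

A 6-joint arm with a two-finger parallel gripper is mounted at the origin on a cart in front of the work surface, level with it; the furniture and walls round the work are solid. World frame = base frame: x ahead of the robot, y to its left, z up, the work surface at z = 0. Lengths are in m, angles in rad, forces in N, time in s.
With the tool pointing down it reaches from about 0.425 to 0.95 m from the base axis. Payload 3.5 kg.
Tool frame: the origin (TCP) lies between the finger pads; the fingertips stand 14 mm ahead of it and the grasp point (between the pads) lies 5 mm behind it; z points along the fingers, y is the direction in which the jaws open and shut (so a half turn about z gives the same grasp; the last joint's range is limited). The gripper opens to 85 mm and grips with 20 to 120 N. Pads are 22 mm wide; open, the fingers measure 114 mm over their backs; the gripper's body (76 mm by 85 mm) begins 54 mm behind the grasp point. The pads swing forward as they close: fully open they stand 13 mm farther back than shut.
Start: joints at [1.009, 0.286, 1.577, -0, 1.279, -0.15], TCP at [0.27, 0.619, 0.245] pointing down, gripper open.
Joint ranges: [-2.77, 2.77], [-0.9, 2.22], [0.21, 2.48], [-1.53, 4.67], [0.24, 2.81], [-2.84, 2.84]. Speed limits (rad/s): [2.79, 2.79, 3.14, 3.14, 3.14, 3.14].

INTERFACE

Orientations are given as a unit quaternion [x, y, z, w].
In Python, from plant import ctrl gives the robot as it stands. The module is installed in compiled form; this text tells all that it offers.
- The arm moves only by the tool servo_tool, never from a script. Its argument "increments" is text: rows parted by semicolons, each of 7 numbers parted by spaces: the turn, a rotation vector about the tool's x, y, z in rad, then the shift along the tool's x, y, z in cm, then the finger opening in cm, from 0 to 8.54. In form: ax ay az dx dy dz claw; .... A call has 1 to 10 rows; each row is the pose to reach, as a shift and turn from the pose commanded when the call began, along the tool's axes at that moment; what a row does not reach only later rows make up. A row lasts 1/12 s, in which the tool goes at most 41.7 mm and 7.16 degrees, less where a joint would pass 70% of its speed; a pose out of reach is approached as far as the arm can. A call with a gripper value outside its range is refused whole. The fingers move at their own pace and stop on an object; "grip_force" is the grip in N (left out, the last holds). Time passes only in rows, so rows that repeat a pose let the fingers close. It gives the time, the measured TCP pose, the force and the opening at its end, in the units of the state.
- ctrl.get_state(): the state, without advancing time (a new reading comes with each control period).
- ctrl.read_camera(name): name is "side" or "top"; returns (picture, depth): 420x560x3 uint8, red, green, blue; 420x560 float32, m along the optical axis (not along the pixel's ray), 0 where there is no reading.
- ctrl.camera_info(name): a dict with "camera_matrix" (3x3 intrinsics, pixels), "world_to_cam" (4x4, takes a point from world to camera coordinates). Camera axes: x right, y down, z forward; pixel columns grow to the right and rows downward; lengths in m; the calibration is good to about 2 mm. A picture is of the moment at which its call begins. camera_info takes no time and is no camera call.
- ctrl.sign_off(): hands the job in, once; it reports no verdict.
The state is a dict: "time": time; "qpos": joint angles; "dq": joint speeds; "joint_efforts": joint torques, N m; "eef_pos": TCP position; "tcp_rot": TCP orientation; "contact_force": force on the tool from outside, world axes, zero at the start; "wrist_torque": the same for the moment, N m; "opening": opening from 0.0 (shut) to 1.0 (fully open).
Only numpy, scipy, OpenCV 4.12 (cv2) and the standard library are available. Lean on these libraries where they do the work, as an engineer would, in place of code of your own. Each camera call takes 0.05 s, during which the arm holds its last target.

## Working session

There is one attempt and no reset: what is moved stays moved. The work goes in short steps, Python scripts to look and compute and a tool call to move; the robot and the scene stay as the last step left them, time stands still between calls to the robot, and variables do not carry over. Pictures are saved under pics/ and viewed, and the job is handed in when it is done.

Besides the shell and the picture viewer there is one more tool, called as name(argument=value, ...), one argument or row to a line, values as JSON. servo_tool: Moves the arm, as the interface text tells. Its arguments: {"type":"object","properties":{"increments":{"type":"string"},"grip_force":{"type":"number"}},"required":["increments"]}

```bash
mkdir -p pics; python3 - <<'E'
from plant import ctrl
import cv2,numpy as np
for n in("top","side"):
    p,d=ctrl.read_camera(n); cv2.imwrite(f"pics/{n}0.png",p[:,:,::-1]); np.savez(f"{n}0.npz",p=p,d=d)
    i=ctrl.camera_info(n); print(n,i["camera_matrix"],i["world_to_cam"])
s=ctrl.get_state();print(s)
E
```

```text
top [[524.74964668   0.         277.25619269]
 [  0.         524.74964668 207.97725983]
 [  0.           0.           1.        ]] [[ 0.00186064 -0.99998292  0.00554064  0.07060349]
 [-0.98702072 -0.0027262  -0.16056979  0.47286493]
 [ 0.16058215 -0.00516997 -0.98700894  1.21402812]
 [ 0.          0.          0.          1.        ]]
side [[514.44056849   0.         282.86134468]
 [  0.         514.44056849 204.41185114]
 [  0.           0.           1.        ]] [[ 0.56457567 -0.82523094 -0.01575494 -0.19644696]
 [-0.35166949 -0.22323563 -0.90911739  0.24620163]
 [ 0.74671473  0.51880608 -0.41624195  0.91561923]
 [ 0.          0.          0.          1.        ]]
{'time': 0.1, 'qpos': array([ 1.00903694e+00,  2.87097759e-01,  1.57803340e+00, -1.79793986e-05,
        1.27862334e+00, -1.50026742e-01]), 'dq': array([-0.00029825,  0.00016488, -0.00329186,  0.00045069,  0.00064042,
        0.00046237]), 'joint_efforts': array([ 3.25172141e-04, -4.07292652e+01, -2.93699992e+01, -9.92251717e-05,
        3.36793251e-03, -2.95069526e-06]), 'eef_pos': array([0.26981913, 0.61810379, 0.24407017]), 'tcp_rot': array([ 2.04412605e-01,  9.78884221e-01, -1.01618375e-03, -3.68555854e-04]), 'contact_force': array([ 0.13774181,  0.17793368, -0.00297427]), 'wrist_torque': array([ 0.05205922, -0.02766193,  0.00795254]), 'opening': 0.998715685160728}
```

View pics/top0.png

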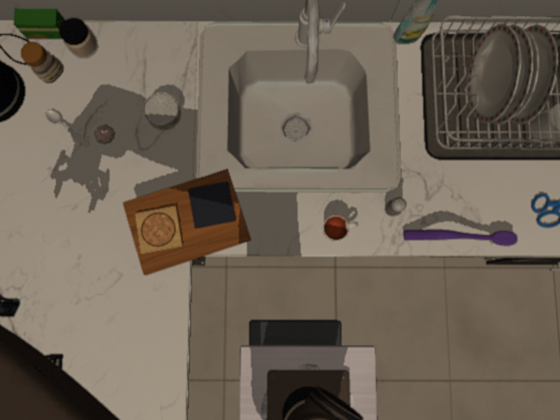

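View pics/side0.png

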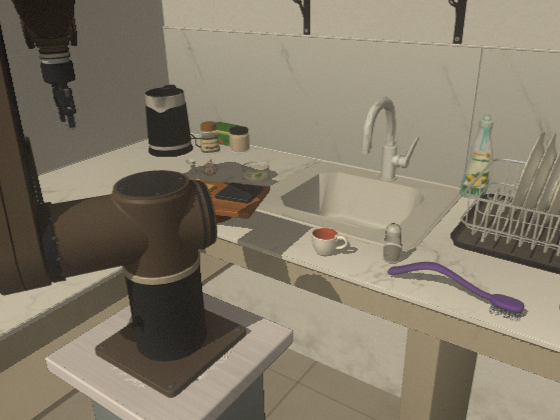

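The top view shows the stand with corners near (124,202), (231,172), (250,240) and (145,272). The slate is on its right half around (213,203) and the cork on the left around (158,229). The cup is at (336,228) and the shaker at (397,205). Next I'll measure these.

```bash
cat > h.py <<'E'
import cv2,numpy as np
from plant import ctrl
def unproj(n,uv,z):
    i=ctrl.camera_info(n);K=i["camera_matrix"];T=i["world_to_cam"];R,t=T[:3,:3],T[:3,3]
    c=-R.T@t; out=[]
    for u,v in np.atleast_2d(uv):
        r=R.T@np.linalg.inv(K)@[u,v,1]; out.append(c+r*(z-c[2])/r[2])
    return np.array(out)
def cloud(n,d):
    i=ctrl.camera_info(n);K=i["camera_matrix"];T=i["world_to_cam"];R,t=T[:3,:3],T[:3,3]
    v,u=np.mgrid[:420,:560]; P=np.stack([(u-K[0,2])/K[0,0]*d,(v-K[1,2])/K[1,1]*d,d],-1)
    return (P-t)@R
def rect(mask,z):
    cs,_=cv2.findContours(mask.astype(np.uint8),cv2.RETR_EXTERNAL,cv2.CHAIN_APPROX_NONE)
    c=max(cs,key=cv2.contourArea)
    X=unproj("top",c[:,0,:].astype(float),z)
    r=cv2.minAreaRect((X[:,:2]*1000).astype(np.float32)); return r,cv2.boxPoints(r)
E
python3 - <<'E'
from h import *
f=np.load("top0.npz");p,d=f["p"],f["d"]
W=cloud("top",d)
z=W[...,2]; roi=np.zeros(d.shape,bool); roi[165:280,118:256]=1
top=roi&(z>.05)&(z<.085)
print("z stand",np.median(z[255:260,160:170]),"slate",np.median(z[195:210,205:220]),"cork",np.median(z[222:235,152:165]))
print("stand",rect(top,.062))
g=p.astype(int)
slate=top&(g.max(2)<75)&(g.max(2)-g.min(2)<22)
slate=cv2.morphologyEx(slate.astype(np.uint8),cv2.MORPH_OPEN,np.ones((3,3)))
print("slate",slate.sum(),rect(slate,.072))
hi=top&(z>.068); 
print(hi.sum())
v=p[165:280,118:256].copy(); v[slate[165:280,118:256]>0]=[0,255,0]
o=np.hstack([p[165:280,118:256],v]);cv2.imwrite("pics/s.png",cv2.resize(o[:,:,::-1],(788,328),interpolation=cv2.INTER_NEAREST))
E
```

```text
z stand 0.062213924593456926 slate 0.07263710977634891 cork 0.07255519678515562
stand (((439.1938781738281, 283.43389892578125), (180.33566284179688, 259.38153076171875), 18.679868698120117), array([[312.23846, 377.41394],
       [395.31323, 131.6959 ],
       [566.1493 , 189.45386],
       [483.07452, 435.17188]], dtype=float32))
slate 1611 (((476.1146545410156, 225.02102661132812), (94.319580078125, 93.96727752685547), 11.342151641845703), array([[420.63574, 261.8123 ],
       [439.11603, 169.68018],
       [531.59357, 188.22977],
       [513.1133 , 280.36188]], dtype=float32))
3317
```

View pics/s.png

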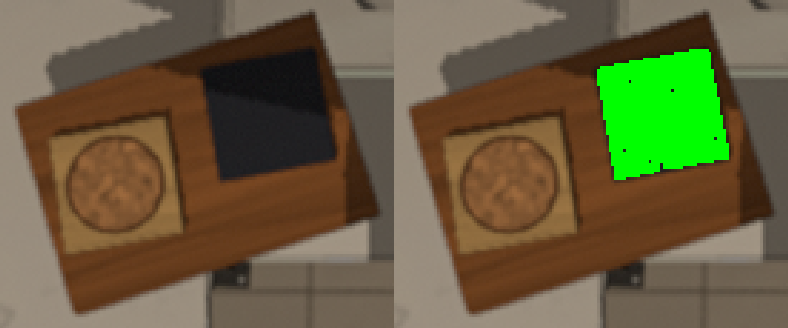

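```bash
cat >> h.py <<'E'
from scipy.spatial.transform import Rotation as Ro
YAW=np.deg2rad(18.7);C=np.array([.4392,.2834])
def stand(x): 
    c,s=np.cos(YAW),np.sin(YAW); return np.array([[c,s],[-s,c]])@(np.asarray(x)[:2]-C)
def inc(sx,sy,z,pose=None):
    s=ctrl.get_state(); R=Ro.from_quat(s["tcp_rot"]); p=s["eef_pos"]
    c,n=np.cos(YAW),np.sin(YAW); xy=C+np.array([[c,-n],[n,c]])@[sx,sy]
    G=np.array([[-c,-n,0],[-n,c,0],[0,0,-1]]).T
    G=Ro.from_matrix(np.array([[-c,-n,0],[-n,c,0],[0,0,-1.]]).T)
    print("t",s["time"],"stand",stand(p)*1000,"z",p[2],"F",s["contact_force"],"op",s["opening"])
    print("rot",(R.inv()*G).as_rotvec().round(4),"shift cm",(R.inv().apply(np.r_[xy,z]-p)*100).round(2))
E
python3 -c "
from h import *
inc(.092,-.067,.16)"
```

```text
t 0.1 stand [-53.12891699 371.34057397] z 0.24407017303332282 F [ 0.13774181  0.17793368 -0.00297427] op 0.998715685160728
rot [-0.0019 -0.0011 -0.7381] shift cm [-40.23 -22.64   8.44]
```

servo_tool(
  increments="0 0 -0.07 -3 -1.7 0 5; 0 0 -0.15 -6 -3.4 0 5; 0 0 -0.22 -9 -5 0 5; 0 0 -0.3 -12 -6.8 0 5; 0 0 -0.37 -15 -8.4 0 5; 0 0 -0.45 -18 -10 0.5 5; 0 0 -0.52 -21 -12 1 5; 0 0 -0.6 -24 -13.5 1.5 5; 0 0 -0.67 -27 -15 2 5; 0 0 -0.738 -30 -17 2.5 5",
)

```text
time: 0.93
eef_pos: [0.4777, 0.3415, 0.2197]
tcp_rot: [-0.164, 0.986, 0.0, -0.0]
contact_force: [0.1, 0.8, -0.3]
opening: 0.586
```

```bash
python3 -c "
from h import *
inc(.092,-.067,.13)"
```

```text
t 0.9333 stand [55.0743891  42.65105097] z 0.21968786267876647 F [ 0.08961951  0.79888677 -0.25024419] op 0.5863208981212001
rot [ 0.0002 -0.0003  0.0036] shift cm [ -3.66 -10.98   8.97]
```

servo_tool(
  increments="0 0 0 -1 -3 1 5; 0 0 0 -2 -6 3 5; 0 0 0 -3 -9 5 5; 0 0 0 -3.7 -11 7 5; 0 0 0 -3.7 -11 7 5; 0 0 0 -3.7 -11 7 5; 0 0 0 -3.7 -11 7 5",
)

```text
time: 1.52
eef_pos: [0.5471, 0.2508, 0.1505]
tcp_rot: [-0.162, 0.987, 0.0, -0.0]
contact_force: [0.3, 0.8, -0.7]
opening: 0.587
```

```bash
python3 - <<'E'
from h import *
inc(.092,-.067,.09)
for n in("top","side"):
    p,d=ctrl.read_camera(n);np.savez(f"{n}1.npz",p=p,d=d)
    c=p[140:300,100:300] if n=="top" else p[100:260,150:330]
    cv2.imwrite(f"pics/{n}1.png",cv2.resize(c[:,:,::-1],None,fx=3.7,fy=3.7,interpolation=cv2.INTER_CUBIC))
E
```

```text
t 1.5167 stand [ 91.77860287 -65.51981528] z 0.1505384986172059 F [ 0.29470614  0.83028611 -0.7486361 ] op 0.5874163363247354
rot [ 0.0004 -0.0001 -0.0003] shift cm [-0.02 -0.15  6.05]
```

View pics/top1.png

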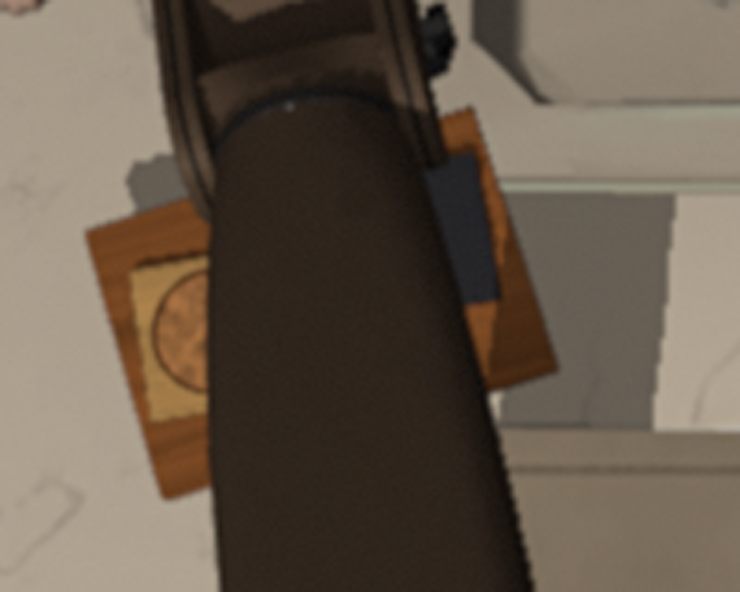

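View pics/side1.png

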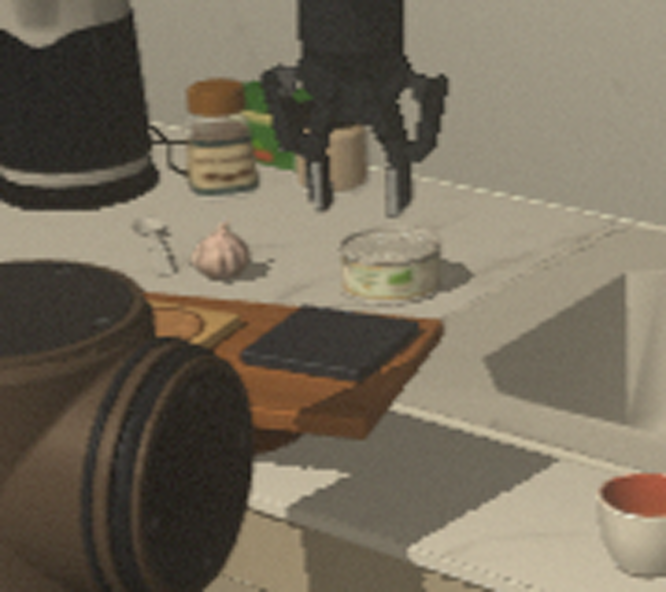

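The side view shows the two fingertips at about (236,156) and (257,157), with the slate's far edge in front of and below them. I'll get the tip height and position from depth.

```bash
python3 - <<'E'
from h import *
d=np.load("side1.npz")["d"];W=cloud("side",d)
m=np.zeros(d.shape,bool);m[125:162,225:268]=1
S=((W[...,:2]-C)@np.array([[np.cos(YAW),-np.sin(YAW)],[np.sin(YAW),np.cos(YAW)]]))*1000
m&=(abs(S[...,0]-92)<25)&(abs(S[...,1]+66)<60)
for v in range(138,162):
    for a,b,n in((225,246,"L"),(247,268,"R")):
        k=m[v,a:b]
        if k.any(): print(v,n,"z %.1f x %.1f..%.1f y %.1f..%.1f"%(W[v,a:b,2][k].min()*1000,S[v,a:b,0][k].min(),S[v,a:b,0][k].max(),S[v,a:b,1][k].min(),S[v,a:b,1][k].max()))
E
```

```text
138 L z 187.1 x 76.7..103.9 y -40.1..-8.6
138 R z 191.5 x 79.0..103.5 y -121.1..-86.0
139 L z 185.0 x 75.2..101.5 y -39.3..-9.8
139 R z 191.1 x 77.2..99.3 y -120.9..-88.1
140 L z 183.7 x 76.0..96.5 y -37.0..-8.7
140 R z 190.8 x 76.5..90.3 y -120.9..-87.4
141 L z 180.9 x 77.4..96.3 y -37.7..-18.0
141 R z 189.0 x 77.6..85.3 y -119.9..-91.8
142 L z 176.8 x 78.2..100.1 y -38.6..-25.1
142 R z 185.0 x 76.0..89.1 y -117.8..-90.4
143 L z 174.6 x 80.4..98.8 y -38.2..-28.2
143 R z 182.8 x 73.7..87.2 y -115.0..-91.0
144 L z 172.3 x 77.9..97.2 y -38.7..-25.5
144 R z 178.1 x 77.9..93.6 y -102.7..-94.1
145 L z 168.5 x 77.9..99.9 y -38.0..-23.3
145 R z 174.8 x 80.6..95.1 y -102.1..-88.5
146 L z 167.4 x 81.9..95.1 y -39.2..-25.5
146 R z 171.1 x 78.0..97.6 y -102.6..-88.9
147 L z 165.0 x 79.0..93.8 y -41.7..-25.7
147 R z 167.9 x 81.5..98.7 y -101.6..-88.9
148 L z 160.7 x 80.6..97.8 y -38.3..-25.5
148 R z 165.9 x 81.2..96.3 y -102.0..-89.0
149 L z 156.1 x 77.4..103.3 y -39.9..-25.9
149 R z 164.2 x 79.2..93.2 y -102.7..-88.0
150 L z 154.9 x 81.2..98.6 y -40.1..-25.3
150 R z 161.7 x 81.5..92.4 y -102.5..-87.7
151 L z 149.0 x 79.9..107.1 y -39.0..-28.3
151 R z 158.1 x 81.8..94.5 y -101.7..-89.1
152 L z 147.8 x 80.9..102.5 y -40.0..-26.5
152 R z 155.2 x 78.4..94.7 y -102.0..-88.8
153 L z 145.4 x 79.5..100.5 y -39.8..-26.1
153 R z 152.2 x 75.2..95.2 y -102.1..-89.1
154 L z 140.8 x 79.5..105.6 y -39.7..-27.8
154 R z 149.6 x 81.6..94.5 y -101.4..-87.7
155 L z 142.8 x 79.8..91.8 y -39.9..-35.0
155 R z 149.4 x 77.5..85.3 y -102.9..-90.2
156 L z 142.1 x 77.3..84.0 y -40.3..-33.2
156 R z 146.0 x 77.2..87.1 y -100.4..-90.1
157 R z 140.5 x 78.2..94.7 y -95.3..-92.5
158 R z 140.0 x 82.7..87.7 y -94.8..-90.2
```

servo_tool(
  increments="0 0 0 0 -0.15 2 5; 0 0 0 0 -0.15 4 5; 0 0 0 0 -0.15 5.5 5; 0 0 0 0 -0.15 6.5 5; 0 0 0 0 -0.15 7 5; 0 0 0 0 -0.15 7.2 5; 0 0 0 0 -0.15 7.2 5; 0 0 0 0 -0.15 7.2 5",
)

```text
time: 2.28
eef_pos: [0.5485, 0.2494, 0.0795]
tcp_rot: [-0.163, 0.987, 0.0, 0.001]
contact_force: [-0.1, 0.5, 0.7]
opening: 0.588
```

servo_tool(
  increments="0 0 0 0 0 0.1 5; 0 0 0 0 0 0.2 5; 0 0 0 0 0 0.2 5",
)

```text
time: 2.53
eef_pos: [0.548, 0.2489, 0.0767]
tcp_rot: [-0.162, 0.987, 0.0, 0.0]
contact_force: [-0.2, 0.4, 0.4]
opening: 0.585
```

```bash
python3 - <<'E'
from h import *
inc(.092,-.067,.075)
n="side"
p,d=ctrl.read_camera(n);np.savez(f"{n}2.npz",p=p,d=d)
c=p[130:240,180:300]
cv2.imwrite(f"pics/{n}2.png",cv2.resize(c[:,:,::-1],None,fx=5,fy=5,interpolation=cv2.INTER_CUBIC))
E
```

```text
t 2.5333 stand [ 92.03022827 -67.54067627] z 0.07670776415018775 F [-0.17786646  0.37208376  0.38527078] op 0.5851616782000197
rot [-0.      0.0007 -0.0003] shift cm [0.   0.05 0.17]
```

View pics/side2.png

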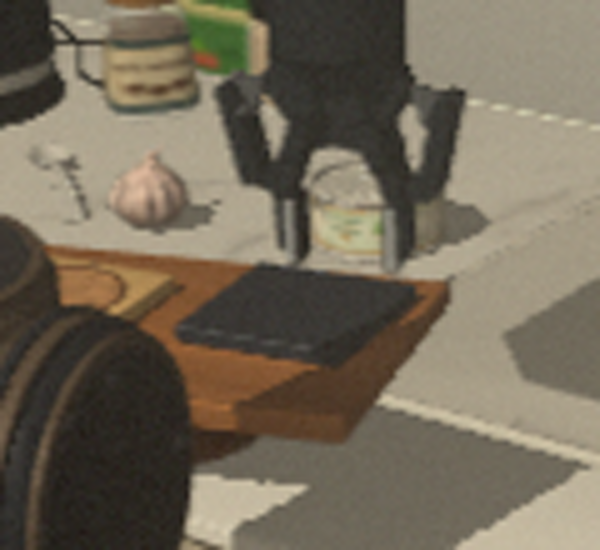

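The fingers sit just behind the slate's far edge, with no contact. I'll lower 2 mm and start the push.

servo_tool(
  increments="0 0 0 0 0 0.2 5; 0 0 0 0.5 0 0.2 5; 0 0 0 1 0 0.2 5; 0 0 0 1.4 0 0.2 5; 0 0 0 1.8 0 0.2 5; 0 0 0 2.2 0 0.2 5; 0 0 0 2.6 0 0.2 5; 0 0 0 3 0 0.2 5; 0 0 0 3.4 0 0.2 5; 0 0 0 3.6 0 0.2 5",
)

```text
time: 3.42
eef_pos: [0.5133, 0.2372, 0.0744]
tcp_rot: [-0.162, 0.987, -0.0, 0.0]
contact_force: [-0.1, 0.1, -0.5]
opening: 0.584
```

```bash
python3 - <<'E'
from h import *
inc(.06,-.067,.075)
n="side"
p,d=ctrl.read_camera(n)
c=p[130:240,180:300]
cv2.imwrite(f"pics/{n}3.png",cv2.resize(c[:,:,::-1],None,fx=5,fy=5,interpolation=cv2.INTER_CUBIC))
E
```

```text
t 3.4167 stand [ 55.42158695 -67.49511917] z 0.0744234083591829 F [-0.05271327  0.12482024 -0.50016508] op 0.5841446795345318
rot [-0.0002  0.0003  0.    ] shift cm [-0.46  0.05 -0.06]
```

View pics/side3.png

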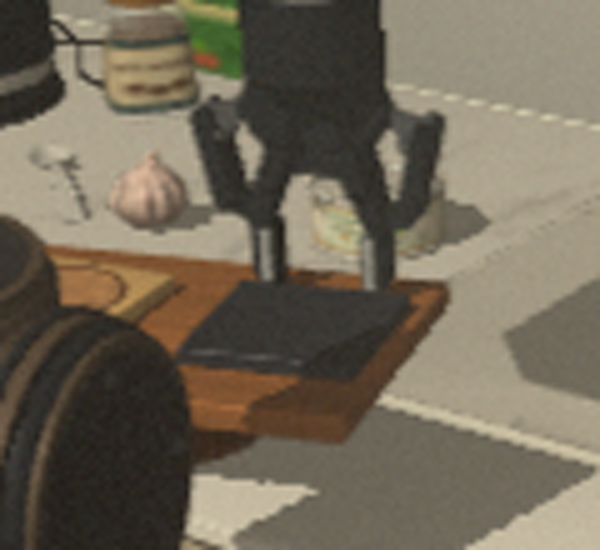

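The fingertips are in contact and the slate is sliding and squaring up on the stand. I'll continue.

servo_tool(
  increments="0 0 0 0.3 0 0 5; 0 0 0 0.7 0 0 5; 0 0 0 1.1 0 0 5; 0 0 0 1.5 0 0 5; 0 0 0 1.9 0 0 5; 0 0 0 2.3 0 0 5; 0 0 0 2.7 0 0 5; 0 0 0 3 0 0 5; 0 0 0 3.2 0 0 5; 0 0 0 3.3 0 0 5",
)

```text
time: 4.3
eef_pos: [0.4824, 0.2268, 0.0745]
tcp_rot: [-0.162, 0.987, 0.0, 0.0]
contact_force: [2.2, 1.1, 0.9]
opening: 0.587
```

servo_tool(
  increments="0 0 0 0.3 0 0 5; 0 0 0 0.6 0 0 5; 0 0 0 0.9 0 0 5; 0 0 0 1.2 0 0 5; 0 0 0 1.5 0 0 5; 0 0 0 1.8 0 0 5; 0 0 0 2.1 0 0 5; 0 0 0 2.3 0 0 5; 0 0 0 2.5 0 0 5; 0 0 0 2.5 0 0 5",
)

```text
time: 5.13
eef_pos: [0.4583, 0.2187, 0.0743]
tcp_rot: [-0.162, 0.987, -0.0, -0.0]
contact_force: [1.4, 0.4, 1.6]
opening: 0.587
```

```bash
python3 - <<'E'
from h import *
inc(-.013,-.067,.074)
for n in("top","side"):
    p,d=ctrl.read_camera(n);np.savez(f"{n}4.npz",p=p,d=d)
    c=p[140:300,100:300] if n=="top" else p[100:260,150:330]
    cv2.imwrite(f"pics/{n}4.png",cv2.resize(c[:,:,::-1],None,fx=3.7,fy=3.7,interpolation=cv2.INTER_CUBIC))
E
```

```text
t 5.1333 stand [ -2.67039992 -67.43863833] z 0.07426333537278088 F [1.39204806 0.44618199 1.6081926 ] op 0.5869819231164879
rot [-0.0001 -0.0006 -0.0001] shift cm [1.03 0.04 0.03]
```

View pics/top4.png

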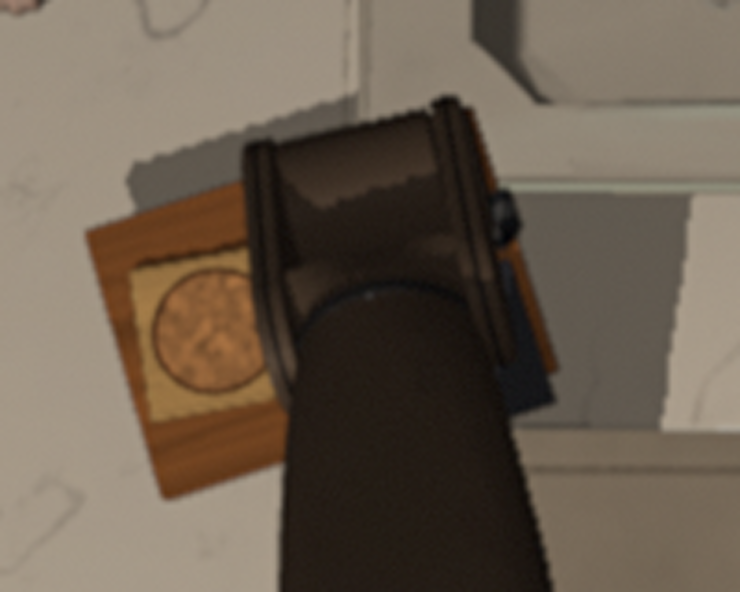

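View pics/side4.png

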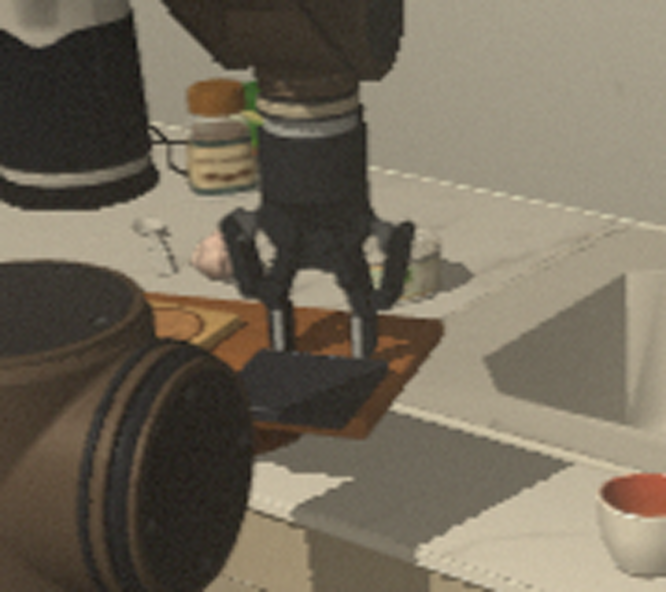

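```bash
python3 - <<'E'
from h import *
print(stand(unproj("top",[[249.6,248.8]],.071)[0])*1000)
E
```

```text
[-110.87988087 -119.03777931]
```

The visible slate corner is at x = -111 mm in the stand frame, so the overhang is about 2.1 cm. I'll push another 9 mm and then back off.

servo_tool(
  increments="0 0 0 0.2 0 0 5; 0 0 0 0.4 0 0 5; 0 0 0 0.6 0 0 5; 0 0 0 0.75 0 0 5; 0 0 0 0.85 0 0 5; 0 0 0 0.9 0 0 5; 0 0 0 0.9 0 0 5; 0 0 0 0.9 0 0 5",
)

```text
time: 5.9
eef_pos: [0.4497, 0.2158, 0.0741]
tcp_rot: [-0.162, 0.987, -0.0, -0.001]
contact_force: [-0.0, 0.5, 1.0]
opening: 0.586
```

servo_tool(
  increments="0 0 0 -0.5 0 0 5; 0 0 0 -1.5 0 0 5; 0 0 0 -2.5 0 -1 5; 0 0 0 -2.5 0 -4 5; 0 0 0 -2.5 0 -7 5; 0 0 0 -2.5 1.5 -10 5; 0 0 0 -2.5 5 -12 5; 0 0 0 -2.5 9 -12 5; 0 0 0 -2.5 13 -12 5; 0 0 0 -2.5 17 -12 5",
)

```text
time: 6.73
eef_pos: [0.4195, 0.3869, 0.1952]
tcp_rot: [-0.162, 0.987, 0.0, 0.001]
contact_force: [1.6, -0.3, -0.4]
opening: 0.583
```

servo_tool(
  increments="0 0 0 0 4 0 5; 0 0 0 0 8 0 5; 0 0 0 0 12 0 5; 0 0 0 0 15 0 5; 0 0 0 0 15 0 5; 0 0 0 0 15 0 5",
)

```text
time: 7.23
eef_pos: [0.3707, 0.5285, 0.1935]
tcp_rot: [-0.164, 0.986, -0.001, -0.0]
contact_force: [0.3, -0.3, 0.0]
opening: 0.587
```

```bash
python3 - <<'E'
from h import *
p,d=ctrl.read_camera("top");np.savez("top5.npz",p=p,d=d)
W=cloud("top",d);z=W[...,2]
g=p.astype(int);roi=np.zeros(d.shape,bool);roi[165:290,118:262]=1
s=roi&(z>.055)&(z<.085)&(g.max(2)<75)&(g.max(2)-g.min(2)<22)
s=cv2.morphologyEx(s.astype(np.uint8),cv2.MORPH_OPEN,np.ones((3,3)))
r,b=rect(s,.072);print(r);print([stand(q/1000)*1000 for q in b],stand(np.array(r[0])/1000)*1000, np.median(z[s>0]))
cv2.imwrite("pics/top5.png",cv2.resize(p[140:300,100:300][:,:,::-1],None,fx=3.7,fy=3.7))
p,d=ctrl.read_camera("side");cv2.imwrite("pics/side5.png",p[:,:,::-1])
E
```

```text
((395.1932373046875, 190.9476776123047), (95.1138687133789, 95.60809326171875), 18.605825424194336)
[array([-118.80338167,  -25.58048916]), array([-118.96049053, -121.18847114]), array([ -23.8467688 , -121.34480144]), array([-23.68965993, -25.73681946])] [-71.32507348 -73.46265017] 0.07221417191850721
```

View pics/top5.png

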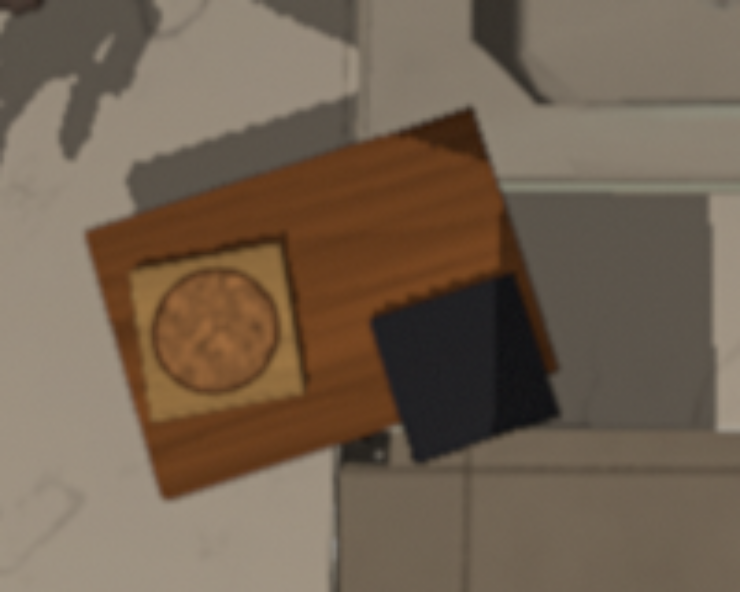

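View pics/side5.png

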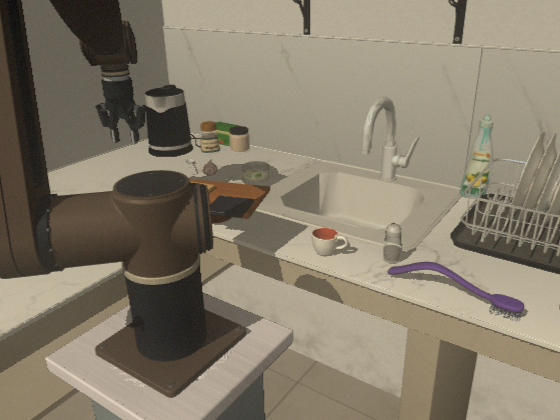

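The slate now sticks out about 29 mm, with its corners near crop (413,461) and (558,412). It is square to the edge within about 0.1°, and it lies flat at z = 72 mm. The cork, cup and shaker look unmoved and the arm is clear.

```bash
python3 -c "
from plant import ctrl
print(ctrl.sign_off())"
```

```text
the job is handed in; nothing more can be done
None
```

I pushed the slate coaster with two spread fingertips behind its far edge. It slid toward the stand's near long edge and turned square on the way. I then backed the arm off and handed the job in at about 7 s.

**Last top-view check:**
- **Overhang:** about 29 mm, to within the roughly 2 mm calibration.
- **Squareness:** the slate's yaw is 18.6° against 18.7° for the stand.
- **Height:** the upper face is at z = 72 mm, so it lies flat on the stand.
- **Sideways drift:** the slate's centre moved about 6 mm toward the stand's short edge. It still lies fully within the stand's length.

The cork coaster, cup and salt shaker look unmoved in the pictures; I did not measure them again. The wrist force read no more than about 3 N at the end of each move, and the arm was clear of everything. No check failed or disagreed.

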